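Settle the stage top's ball feet into cone, groove and flat

ROBOT

A 6-joint arm with a two-finger parallel gripper is mounted at the origin on the work surface; the furniture and walls round the work are solid. World frame = base frame: x ahead of the robot, y to its left, z up, the work surface at z = 0. Lengths are in m, angles in rad, forces in N, time in s.
With the tool pointing down it reaches from about 0.275 to 0.875 m from the base axis. Payload 12.5 kg.
Tool frame: the origin (TCP) lies at the very end of the fingers, on their centre line; the grasp point (between the pads) lies 19 mm behind it (bot.hold_point_z is the distance from the TCP to the grasp point, in m); z points along the fingers, y is the line along which they close (so a half turn about z gives the same grasp; the last joint's range is limited). The gripper opens to 85 mm and grips with 20 to 120 N. Pads are 22 mm wide; open, the fingers measure 114 mm over their backs; the gripper's body (76 mm by 85 mm) begins 54 mm behind the grasp point. The pads swing forward as they close: fully open they stand 13 mm farther back than shut.
Start: joints at [-1.198, 0.351, 1.652, -0, 1.139, -0.085], TCP at [0.243, -0.493, 0.231] pointing down, gripper open.
Joint ranges: [-2.75, 2.75], [-0.79, 2.1], [0.01, 2.65], [-1.57, 4.71], [0.07, 3.14], [-2.87, 2.87]. Speed limits (rad/s): [2.22, 2.22, 2.79, 3.14, 3.14, 3.14].

INTERFACE

Orientations are given as a rotation vector (axis times angle).
In Python, from plant import bot, optics, ticket gives the robot as it stands.
- The arm moves only by the tool step_arm, never from a script. Its argument "series" is one flat list of numbers, 7 for each row, row after row: the turn, a rotation vector about the tool's x, y, z in units of 6 degrees (1.0 is 6 degrees), then the shift along the tool's x, y, z in units of 40 mm (1.0 is 40 mm), then the gripper's target within -1 to 1 (shut at 1, half-way at 0, fully open at -1). In form: [rx, ry, rz, x, y, z, gripper, rx, ry, rz, x, y, z, gripper, ...]. A call has 1 to 8 rows; each row shifts and turns the commanded pose from where the row before left it, along the tool's axes as they then stand; what a row does not reach is not made up. A row lasts 1/12 s, in which the tool goes at most 41.7 mm and 7.16 degrees, less where a joint would pass 70% of its speed; a pose out of reach is approached as far as the arm can. A call is refused whole if a number of a shift passes 1 or a number of a turn 1, either way. A call with a gripper value outside its range is refused whole. The fingers move at their own pace and stop on an object; "squeeze" is the grip in N (left out, the last holds). Time passes only in rows, so rows that do not move let the fingers close. It gives the time, the measured TCP pose, the force, the opening and the grip force at its end, in the units of the state.
- bot.state(): the state, without advancing time (a new reading comes with each control period).
- optics.camera(name): name is "side" or "top"; returns a dict with "color" (480x640x3 uint8, red, green, blue), "fx", "fy", "cx", "cy" (pixels), "extrinsics" (4x4, takes a point from world to camera coordinates). Camera axes: x right, y up, looking along -z (the intrinsics and any distortion apply to the point x, -y, -z); pixel columns grow to the right and rows downward; lengths in m; the calibration is good to about 2 mm. A picture is of the moment at which its call begins. There is no depth.
- ticket.finish_job(): hands the job in; it is judged then, once.
The state is a dict: "clock": time; "joint_pos": joint angles; "joint_velocities": joint speeds; "joint_torque": joint torques, N m; "tcp_pos": TCP position; "eef_rot": TCP orientation; "force": force on the tool from outside, world axes, zero at the start; "torque": the same for the moment, N m; "gripper_width": opening from 0.0 (shut) to 1.0 (fully open); "finger_force": force on a finger pad.
Only numpy, scipy, OpenCV 4.12 (cv2) and the standard library are available. Lean on these libraries where they do the work, as an engineer would, in place of code of your own. Each camera call takes 0.05 s, during which the arm holds its last target. There are 200 camera calls.

TASK

Pick up the T-shaped stage top by its black grip block and settle it on the steel setup base, its three ball feet fully home: the two crossbar feet in the cone and the V-groove, the stem foot on the lower flat ledge (it fits only one way round). The seats are polished, so keep the contact gentle (under about 25 N, no dropping); nobody measured where along the base the seat plate is clamped, so feel for it by sliding along the groove until the ball drops into the cone, then let go and leave it resting level.

Things in the scene. Friction and masses are not known exactly. Their poses are not given: they have to be found in the camera images.
- stage_top: Loose stage top, 0.4 to 0.75 kg: aluminium T plate 10 mm thick, underside 20 mm above the bottoms of its three 14 mm steel ball feet. Origin midway under the grip block at the bottoms of the balls; x along the crossbar (100 x 32 mm, centred at y = +20 mm) towards the cone foot, z up; the 34 mm wide stem points to -y and ends at y = -58 mm.
- grip (a point): Centre of the stage top's black grip block (36 x 22 x 42 mm in x, y, z), 52 mm above the bottoms of the balls. Grasp it from above across its 22 mm (y). The plate's top face is 22 mm below this point, the block's top 19 mm above. Same axes as the stage top.
- foot_cone (a point): Centre of the 14 mm ball foot that goes into the cone, at (+35, +20, -45) mm from the grip point in the stage top's axes.
- foot_groove (a point): Centre of the 14 mm ball foot that goes into the V-groove, at (-35, +20, -45) mm from the grip point.
- foot_flat (a point): Centre of the 14 mm ball foot under the end of the stem, which rests on the flat, at (0, -40, -45) mm from the grip point.
- base: Fixed dark steel slab, x -82 to +82, y -65 to +45, z 0 to 16 mm, carrying a polished, slippery steel seat plate 127 x 96 x 14 mm, clamped at an unmeasured shift s of 0 to 28 mm along +x. Seated, the stage top has the base's axes and its grip point is at x = s, y = 0. Ball centres: 37 mm above this origin when riding on the plate's upper face, 34.4 mm when all are home (grip point 82 and 79.4).
- cone_zero (a point): Point of the base, at (35, 20, 30) mm, where the cone's mouth would be at s = 0: the cone really lies s further along the base's +x. The cone is a 45-degree conical pit, mouth 11 mm wide in the plate's flat upper face; a ball sinks 2.6 mm into it. A ball within about 3 mm of its axis slides home by the stage top's own weight when let go.
- groove_zero (a point): Point of the base at (-35, 20, 30) mm on the line of the V-groove, which runs along the base's x. At s = 0 the groove ball seats here (really s further along +x). 45-degree walls, 11 mm wide; the groove reaches from 40 mm before the seated ball (open end) to 12 mm past it, so the ball can slide along it.
- flat_zero (a point): Point of the base at (0, -40, 27.4) mm on the flat ledge (y -58 to -20 mm, the whole length of the plate, 2.6 mm lower than the upper face); at s = 0 the stem's ball rests here, really s further along +x.

How it is judged:
On the way, in this order (a step that is already met when the one before it is completed fails the run):
1. the stage top is lifted clear of the bench by its grip block (height (world z) of grip above 0.1 m and contact force between the fingers and stage_top above 0.5 N and angle between grip's own z axis and vertical below 0.3 rad), for 0.2 s.
2. all three ball feet are home in the seats (z of foot_cone in the frame of base between 0.0333 and 0.0353 m and y of foot_cone in the frame of base between 0.016 and 0.024 m and z of foot_groove in the frame of base between 0.0333 and 0.0353 m and y of foot_groove in the frame of base between 0.016 and 0.024 m and z of foot_flat in the frame of base between 0.0333 and 0.0353 m and y of foot_flat in the frame of base between -0.044 and -0.036 m and angle between grip's own z axis and vertical below 0.02 rad and x of foot_cone in the frame of base above 0.02 m), for 0.3 s.
At the end, for the whole second after the job is handed in: All three ball feet are home: ball centres 34.4 mm above the base's underside (+0.9, -1.1 mm), the crossbar feet within 4 mm of the line y = +20 mm of the base and the stem foot within 4 mm of y = -40 mm, cone foot on the +x half of the base, the stage top level within 0.02 rad, at rest and let go (all of step 2 and linear speed of stage_top below 0.01 m/s and angular speed of stage_top below 0.05 rad/s and contact force between the fingers and stage_top below 0.05 N); the robot touches nothing.
It fails at once if the stage top is pressed, knocked or dropped on the base with more than 30 N (contact force between stage_top and base above 30 N).
It fails at once if the gripper itself presses on the base with more than 30 N (contact force between the fingers and base above 30 N).
It also fails if it takes over 58 s, if anything falls off the work surface, if the arm or the gripper's body presses on something with over 40 N, if the wrist force passes 120 N, or if a joint passes its speed limit or range.

## Working session

There is one attempt and no reset: what is moved stays moved. The work goes in short steps, Python scripts to look and compute and a tool call to move; the robot and the scene stay as the last step left them, time stands still between calls to the robot, and variables do not carry over. Pictures are saved under pics/ and viewed, at most 10 in all, crops included, and the job is handed in when it is done.

Besides the shell and the picture viewer there is one more tool, called after "Request:" in YAML: its name, and indented under it one key for each argument. step_arm: Moves the arm, as the interface text tells. Its arguments: {"type":"object","properties":{"series":{"type":"array","items":{"type":"number"}},"squeeze":{"type":"number"}},"required":["series"]}

```bash
mkdir -p pics; ls
python3 - <<'E'
from plant import bot, optics
import cv2
for n in("side","top"):
    c=optics.camera(n); cv2.imwrite(f"pics/{n}0.png",c["color"][:,:,::-1]); print(n,c["fx"],c["fy"],c["cx"],c["cy"],c["extrinsics"].round(4).tolist(),[k for k in c])
s=bot.state();print(s, bot.hold_point_z)
E
```

```text
pics
side 438.24335743736714 438.24335743736714 321.4391375670546 235.61651510660198 [[-0.9997, 0.0104, 0.0221, 0.4799], [0.0108, -0.6237, 0.7816, -0.1108], [0.0219, 0.7816, 0.6234, -0.7897], [0.0, 0.0, 0.0, 1.0]] ['color', 'fx', 'fy', 'cx', 'cy', 'extrinsics']
top 509.16472394148025 509.16472394148025 319.79559077840315 244.12586455834716 [[0.0006, -1.0, -0.0013, -0.1101], [0.9931, 0.0005, 0.1169, -0.5149], [-0.1169, -0.0014, 0.9931, -0.8591], [0.0, 0.0, 0.0, 1.0]] ['color', 'fx', 'fy', 'cx', 'cy', 'extrinsics']
{'clock': 0.1, 'joint_pos': array([-1.19759266e+00,  3.51198288e-01,  1.65238343e+00, -1.70032013e-05,
        1.13911698e+00, -8.45965872e-02]), 'joint_velocities': array([ 0.00038937, -0.00219238, -0.00373822,  0.0006766 ,  0.00216166,
        0.00104781]), 'joint_torque': array([ 4.10334815e-04, -5.06834328e+01, -2.91875947e+01, -8.93183665e-05,
        2.61297100e-03,  2.46796930e-05]), 'tcp_pos': array([ 0.24299252, -0.49306029,  0.23079466]), 'eef_rot': array([-3.05858270e+00, -7.12610747e-01,  2.73744925e-04]), 'force': array([-0.30098603,  0.31299818, -0.53690934]), 'torque': array([-0.00824908, -0.00529473,  0.05351437]), 'finger_force': 0.0, 'gripper_width': 0.9986507432507858} 0.0187
```

View pics/side0.png

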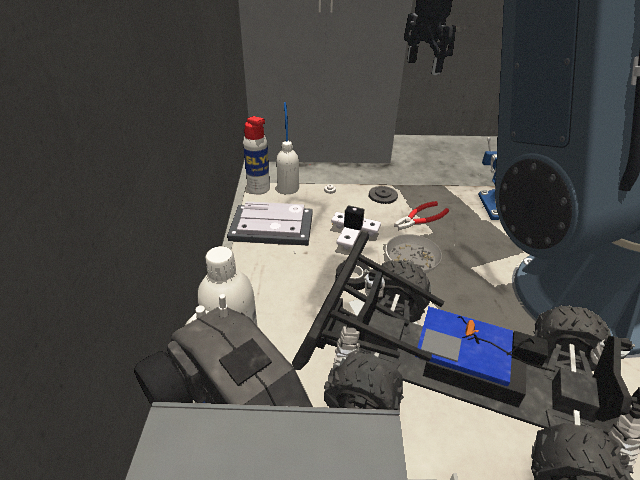

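View pics/top0.png

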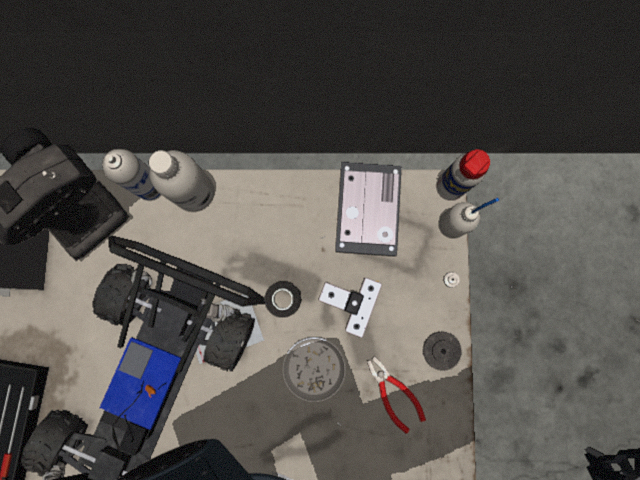

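The top view shows the base near (370,210) and the stage top near (352,303), with the stem pointing left. I'll zoom in for the orientation.

Run:
```python
import cv2,numpy as np
a=cv2.imread("pics/top0.png")[155:345,310:420]; b=cv2.imread("pics/side0.png")[195:260,222:390]
a=cv2.resize(a,None,fx=3,fy=3,interpolation=cv2.INTER_CUBIC);b=cv2.resize(b,None,fx=2.7,fy=2.7,interpolation=cv2.INTER_CUBIC)
o=np.zeros((570,330+b.shape[1],3),np.uint8);o[:,:330]=a;o[:b.shape[0],330:]=b
cv2.imwrite("pics/crop.png",o)
# contours
im=cv2.imread("pics/top0.png");h=cv2.cvtColor(im,cv2.COLOR_BGR2HSV);print(o.shape)
for n,m,r in(("dark slab",(h[...,2]<90)|((h[...,0]>110)&(h[...,0]<175)&(h[...,1]>8)),(330,410,155,262)),("white T",(h[...,2]>205)&(h[...,1]<30),(312,390,270,340)),("grip",h[...,2]<70,(335,370,285,320))):
    M=np.zeros(h.shape[:2],np.uint8);x0,x1,y0,y1=r;M[y0:y1,x0:x1]=m[y0:y1,x0:x1]
    for c in cv2.findContours(M,cv2.RETR_EXTERNAL,cv2.CHAIN_APPROX_SIMPLE)[0]:
        if cv2.contourArea(c)>40: R=cv2.minAreaRect(c);print(n,cv2.contourArea(c),R,cv2.boxPoints(R).round(1).tolist())
```

```text
(570, 784, 3)
dark slab 5335.5 ((368.23919677734375, 208.31365966796875), (61.15738296508789, 92.04983520507812), 3.2704880237579346) [[335.1000061035156, 252.5], [340.29998779296875, 160.60000610351562], [401.3999938964844, 164.10000610351562], [396.1000061035156, 256.0]]
white T 407.5 ((334.20361328125, 295.7706298828125), (25.631103515625, 17.518178939819336), 21.037511825561523) [[319.1000061035156, 299.29998779296875], [325.3999938964844, 283.0], [349.29998779296875, 292.20001220703125], [343.0, 308.5]]
white T 742.0 ((363.3287658691406, 307.123291015625), (16.619842529296875, 55.9456672668457), 20.556047439575195) [[345.70001220703125, 330.3999938964844], [365.3999938964844, 278.0], [380.8999938964844, 283.79998779296875], [361.29998779296875, 336.20001220703125]]
grip 252.0 ((353.5, 302.5), (13.281564712524414, 22.135942459106445), 18.434947967529297) [[343.70001220703125, 310.8999938964844], [350.70001220703125, 289.8999938964844], [363.29998779296875, 294.1000061035156], [356.29998779296875, 315.1000061035156]]
```

View pics/crop.png

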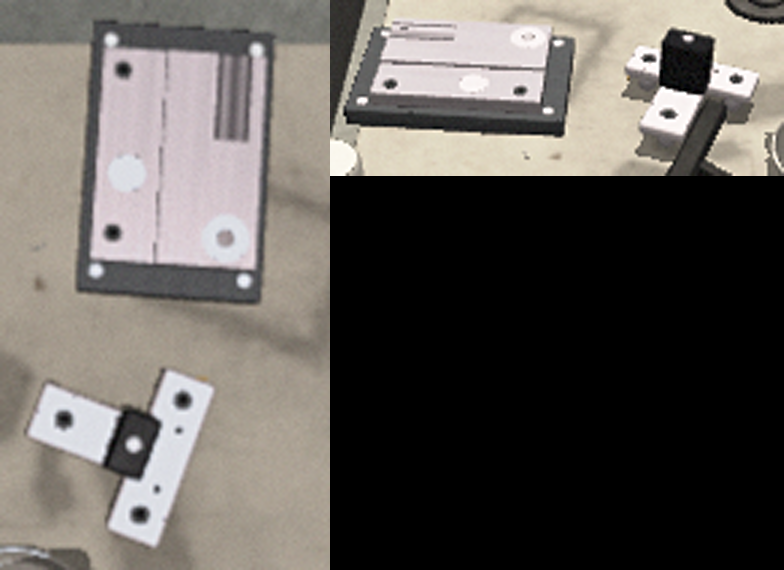

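The crop is enlarged 3×. It shows:
- **Cone:** about (385,234.3) in the top image.
- **Groove:** about (387.7,187), above the cone.
- **Flat ledge:** on the left side of the plate.
- **Axes:** base +x is roughly world −x and base +y is roughly world −y. The stage top is already the right way round, about 17° off in yaw.

```bash
cat > h.py <<'E'
import numpy as np,cv2
from plant import bot,optics
def ray(c,u,v,z):
    E=c["extrinsics"];d=E[:3,:3].T@np.array([(u-c["cx"])/c["fx"],-(v-c["cy"])/c["fy"],-1.]);o=-E[:3,:3].T@E[:3,3]
    return o+d*(z-o[2])/d[2]
def proj(c,p):
    q=c["extrinsics"][:3,:3]@p+c["extrinsics"][:3,3];return np.array([c["cx"]-c["fx"]*q[0]/q[2],c["cy"]+c["fy"]*q[1]/q[2]])
def blob(img,u,v,r,lo,dark=False):
    g=cv2.cvtColor(img,cv2.COLOR_RGB2GRAY).astype(float);x0,y0=int(round(u))-r,int(round(v))-r
    w=g[y0:y0+2*r+1,x0:x0+2*r+1];w=np.clip((lo-w) if dark else (w-lo),0,None);Y,X=np.mgrid[:2*r+1,:2*r+1]
    return (w*X).sum()/w.sum()+x0,(w*Y).sum()/w.sum()+y0
E
python3 - <<'E'
from h import *
c=optics.camera("top");s=optics.camera("side");I=c["color"]
mm=lambda p:(p*1000).round(1)
g=cv2.cvtColor(I,cv2.COLOR_RGB2GRAY);print(g[228:242,376:394]);
P={}
for n,u,v,z,r,d,lo in(("s1",347,168.3,.016,3,0,120),("s2",395.3,171.3,.016,3,0,120),("s3",341.7,245.3,.016,3,0,120),("s4",391.3,248.7,.016,3,0,120),
  ("d1",351,178,.0274,3,1,150),("d2",347.7,232.5,.0274,3,1,150),("Tflat",331.3,294.7,.03,3,1,150),("Tgroove",370.7,288.3,.03,3,1,150),("Tcone",356.7,326.3,.03,3,1,150),("gripdot",354.7,303,.073,2,0,80)):
    q=blob(I,u,v,r,lo,d);P[n]=ray(c,*q,z);print(n,np.round(q,1),mm(P[n]))
print("conepx",mm(ray(c,385,234.3,.03)),"groove",mm(ray(c,387.7,172,.03)),mm(ray(c,387.2,201,.03)))
a=lambda v:np.degrees(np.arctan2(v[1],v[0]))
print("base x dir",a(P["s3"]-P["s1"]),a(P["s4"]-P["s2"]),a(P["s2"]-P["s1"])+90-0, "ctr",mm((P["s1"]+P["s2"]+P["s3"]+P["s4"])/4))
print("stage x dir",a(P["Tcone"]-P["Tgroove"]))
# side view
for n,u,v,z in(("side cone",222+(528-330)/2.7,195+37/2.7,.03),("side gripdot",222+(687-330)/2.7,195+39/2.7,.073)):print(n,mm(ray(s,u,v,z)))
E
```

```text
[[210 211 204 210 219 223 224 222 223 221 222 223 222 223 215 205 202 205]
 [211 205 212 218 221 222 222 222 224 222 226 222 223 224 222 216 205 210]
 [208 210 216 223 222 221 225 224 220 223 224 225 223 221 223 220 209 208]
 [214 213 222 222 221 224 224 214 195 201 198 216 225 222 223 222 216 205]
 [213 218 223 222 223 225 203 170 158 156 147 192 224 224 225 223 221 210]
 [211 220 221 221 224 226 176 151 159 153 145 168 212 224 222 224 221 214]
 [210 221 222 223 224 225 182 158 161 154 148 149 204 227 223 224 223 216]
 [211 220 222 222 223 227 188 159 165 151 144 156 212 223 225 221 225 215]
 [211 213 222 225 222 224 207 182 163 159 162 192 219 225 224 225 220 215]
 [215 213 221 221 224 224 222 215 194 193 201 220 225 223 223 223 217 212]
 [215 209 219 221 223 222 224 226 224 226 226 223 224 223 224 223 213 215]
 [214 210 212 221 223 222 223 225 222 221 224 225 223 222 214 216 214 213]
 [216 209 212 212 218 213 218 225 221 223 224 221 223 222 201 203 207 212]
 [219 213 213 206 208 197 212 224 224 226 220 222 222 214 211 213 210 211]]
s1 [346.7 168.5] [ 654.1 -158.3   16. ]
s2 [395.3 171.7] [ 648.3 -245.8   16. ]
s3 [341.5 244.7] [ 515.7 -148.3   16. ]
s4 [390.9 248.1] [ 509.5 -235.8   16. ]
d1 [350.7 177.8] [ 634.2 -164.6   27.4]
d2 [347.1 232. ] [ 536.7 -157.7   27.4]
Tflat [330.9 294.3] [ 427.7 -129.1   30. ]
Tgroove [370.5 287.9] [ 438.8 -197.6   30. ]
Tcone [356.2 326. ] [ 373.7 -172.3   30. ]
gripdot [354.4 302.9] [ 413.  -166.7   73. ]
conepx [ 532.4 -223.9   30. ] groove [ 644.  -230.3   30. ] [ 591.6 -228.6   30. ]
base x dir 175.86947855046185 175.8562883114027 -3.787013595896852 ctr [ 581.9 -197.1   16. ]
stage x dir 158.78912552876102
side cone [ 534.  -222.7   30. ]
side gripdot [ 415.5 -161.4   73. ]
```

Request:
step_arm:
  series: [0, 0, 0, 0.7, -0.5, 0, -1, 0, 0, 0, 0.8, -0.6, 0, -1, 0, 0, 0, 0.8, -0.6, 0, -1, 0, 0, 0, 0.8, -0.6, 0, -1, 0, 0, 0, 0.8, -0.6, 0, -1, 0, 0, 0, 0.8, -0.6, 0, -1, 0, 0, 0, 0.8, -0.6, 0, -1, 0, 0, 0, 0.8, -0.6, 0, -1]

```text
clock: 0.87
tcp_pos: [0.3864, -0.2115, 0.2314]
eef_rot: [3.06, 0.712, 0.0]
force: [0.8, 0.5, 0.0]
gripper_width: 0.997
finger_force: 0.0
```

Request:
step_arm:
  series: [0, 0, 0, 0.6, -0.4, 0, -1, 0, 0, 0, 0.5, -0.35, 0, -1, 0, 0, 1, 0, 0, 0.2, -1, 0, 0, 1, 0, 0, 0.4, -1, 0, 0, 1, 0, 0, 0.4, -1, 0, 0, 1, 0, 0, 0.4, -1, 0, 0, 1, 0, 0, 0.4, -1, 0, 0, 1, 0, 0, 0.4, -1]

```text
clock: 1.53
tcp_pos: [0.4122, -0.1669, 0.1425]
eef_rot: [3.129, -0.276, 0.0]
force: [0.4, 0.0, 0.1]
gripper_width: 0.997
finger_force: 0.0
```

Request:
step_arm:
  series: [0, 0, 1, 0, 0, 0, -1, 0, 0, 0.9, 0, 0, 0, -1, 0, 0, 0, 0, 0, 0, -1, 0, 0, 0, 0, 0, 0, -1]

```text
clock: 1.87
tcp_pos: [0.4123, -0.167, 0.1433]
eef_rot: [-3.089, 0.573, 0.0]
force: [0.8, -0.1, -0.3]
gripper_width: 0.998
finger_force: 0.0
```

Request:
step_arm:
  series: [0, 0, 0, 0, 0, 0.7, -1, 0, 0, 0, 0, 0, 0.7, -1, 0, 0, 0, 0, 0, 0.6, -1, 0, 0, 0, 0, 0, 0.4, -1, 0, 0, 0, 0, 0, 0.2, -1, 0, 0, 0, 0, 0, 0.05, -1, 0, 0, 0, 0, 0, 0, -1]

```text
clock: 2.45
tcp_pos: [0.4124, -0.167, 0.0375]
eef_rot: [-3.088, 0.575, 0.0]
force: [0.4, -0.6, 0.4]
gripper_width: 0.999
finger_force: 0.0
```

Run:
```python
from h import *
s=optics.camera("side");a=cv2.resize(s["color"][175:275,300:410,::-1],None,fx=5,fy=5,interpolation=cv2.INTER_CUBIC);cv2.imwrite("pics/g1.png",a);print(bot.state()["tcp_pos"],bot.state()["force"])
```

```text
[ 0.41271264 -0.16718716  0.03796359] [-0.02453567  0.11559547  0.41729274]
```

View pics/g1.png

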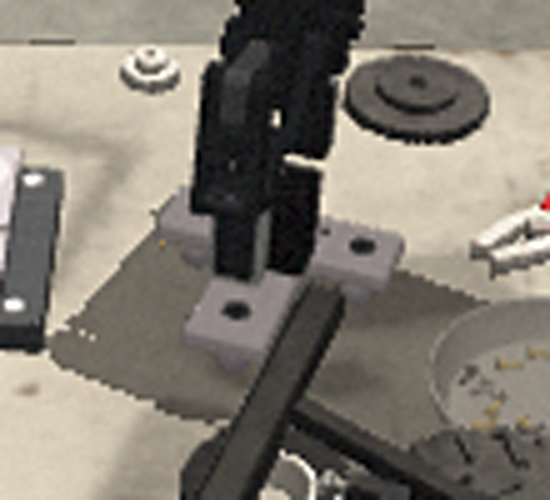

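The picture shows the fingers straddling the block, with the near finger over the stem behind the stem hole at about (235,310). The grasp is aligned, so I'll close.

Request:
step_arm:
  series: [0, 0, 0, 0, 0, 0, 1, 0, 0, 0, 0, 0, 0, 1, 0, 0, 0, 0, 0, 0, 1, 0, 0, 0, 0, 0, 0, 1, 0, 0, 0, 0, 0, 0, 1, 0, 0, 0, 0, 0, 0, 1, 0, 0, 0, 0, 0, 0, 1, 0, 0, 0, 0, 0, 0, 1]
  squeeze: 50

```text
clock: 3.17
tcp_pos: [0.4125, -0.1671, 0.0375]
eef_rot: [3.088, -0.577, 0.001]
force: [-0.3, 0.2, 5.6]
gripper_width: 0.25
finger_force: 51.0
```

Request:
step_arm:
  series: [0, 0, 0, 0, 0, 0, 1, 0, 0, 0, 0, 0, 0, 1, 0, 0, 0, 0, 0, 0, 1, 0, 0, 0, 0, 0, 0, 1]

```text
clock: 3.5
tcp_pos: [0.4125, -0.1671, 0.0376]
eef_rot: [3.088, -0.577, 0.001]
force: [-0.2, -0.4, 5.7]
gripper_width: 0.246
finger_force: 51.0
```

Request:
step_arm:
  series: [0, 0, 0, 0, 0, -0.1, 1, 0, 0, 0, 0, 0, -0.3, 1, 0, 0, 0, 0, 0, -0.5, 1, 0, 0, -0.5, 0, 0, -0.6, 1, 0, 0, -0.8, 0, 0, -0.6, 1, 0, 0, -0.8, 0, 0, -0.4, 1, 0, 0, -0.7, 0, 0, -0.2, 1, 0, 0, 0, 0, 0, 0, 1]

```text
clock: 4.17
tcp_pos: [0.4126, -0.1671, 0.1466]
eef_rot: [3.139, -0.115, 0.003]
force: [0.3, 0.0, -5.4]
gripper_width: 0.252
finger_force: 49.9
```

Request:
step_arm:
  series: [0, 0, 0, 0, 0, 0, 1, 0, 0, 0, 0, 0, 0, 1]

```text
clock: 4.33
tcp_pos: [0.4116, -0.1666, 0.1444]
eef_rot: [-3.138, 0.124, 0.003]
force: [-0.0, -0.4, -5.7]
gripper_width: 0.252
finger_force: 49.9
```

Run:
```python
from h import *
c=optics.camera("top");a=cv2.resize(c["color"][255:345,300:400,::-1],None,fx=5,fy=5,interpolation=cv2.INTER_CUBIC);s=optics.camera("side");b=cv2.resize(s["color"][130:240,310:400,::-1],(368,450),interpolation=cv2.INTER_CUBIC)
cv2.imwrite("pics/l1.png",np.hstack([a[:450],b])[:, :800]);S=bot.state();print(S["tcp_pos"],S["eef_rot"],S["force"],S["torque"])
p=S["tcp_pos"];R=cv2.Rodrigues(S["eef_rot"])[0];print(R.round(4), 2*np.degrees(np.arctan2(*S["eef_rot"][1::-1])))
```

```text
[ 0.41173268 -0.16665957  0.14435979] [-3.13833363e+00  1.22153040e-01  2.83338149e-03] [-0.27340573 -0.54406608 -6.02943443] [ 0.01364805 -0.04998348  0.03189222]
[[ 9.97e-01 -7.77e-02 -1.80e-03]
 [-7.77e-02 -9.97e-01  1.00e-03]
 [-1.80e-03 -8.00e-04 -1.00e+00]] 355.54201480230165
```

View pics/l1.png

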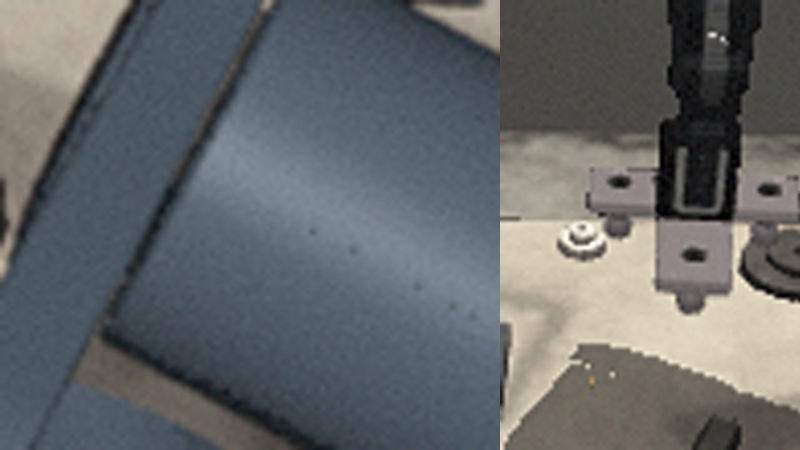

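The side crop shows the stage held level, with the stem toward the camera and the arm hiding it from the top camera. Next I carry it over, about 8 mm short of the cone.

Request:
step_arm:
  series: [0, 0, 0, 0.4, 0.06, 0, 1, 0, 0, 0, 0.7, 0.11, 0, 1, 0, 0, 0, 0.8, 0.13, 0, 1, 0, 0, 0, 0.8, 0.13, 0, 1, 0, 0, 0, 0.7, 0.11, 0, 1, 0, 0, 0, 0.5, 0.08, 0, 1, 0, 0, 0, 0.3, 0.05, 0, 1, 0, 0, -0.07, 0, 0, 0, 1]

```text
clock: 5.1
tcp_pos: [0.5792, -0.2068, 0.1439]
eef_rot: [-3.139, 0.109, 0.001]
force: [-0.6, -0.9, -5.2]
gripper_width: 0.245
finger_force: 49.7
```

Request:
step_arm:
  series: [0, 0, 0, 0, 0, 0.4, 1, 0, 0, 0, 0, 0, 0.5, 1, 0, 0, 0, 0, 0, 0.4, 1, 0, 0, 0, 0, 0, 0.2, 1, 0, 0, 0, 0, 0, 0, 1, 0, 0, 0, 0, 0, 0, 1]

```text
clock: 5.6
tcp_pos: [0.5775, -0.2064, 0.0852]
eef_rot: [-3.139, 0.109, 0.001]
force: [0.5, -0.4, -5.4]
gripper_width: 0.249
finger_force: 49.5
```

Run:
```python
from h import *
s=optics.camera("side");b=cv2.resize(s["color"][165:255,220:325,::-1],None,fx=6,fy=6,interpolation=cv2.INTER_CUBIC)
c=optics.camera("top");cv2.imwrite("pics/top2.png",c["color"][:,:,::-1]);cv2.imwrite("pics/side2.png",s["color"][:,:,::-1])
cv2.imwrite("pics/h1.png",b);S=bot.state();print(S["tcp_pos"],S["force"],S["torque"]);print(2*np.degrees(np.arctan2(*S["eef_rot"][1::-1])),cv2.Rodrigues(S["eef_rot"])[0].round(4))
```

```text
[ 0.57817671 -0.20668901  0.08631106] [-0.07784736 -0.2672425  -5.44505247] [-0.01949943 -0.04837615  0.01476467]
-3.9572957125261636 [[ 9.976e-01 -6.900e-02  1.300e-03]
 [-6.900e-02 -9.976e-01 -6.000e-04]
 [ 1.300e-03  5.000e-04 -1.000e+00]]
```

View pics/h1.png

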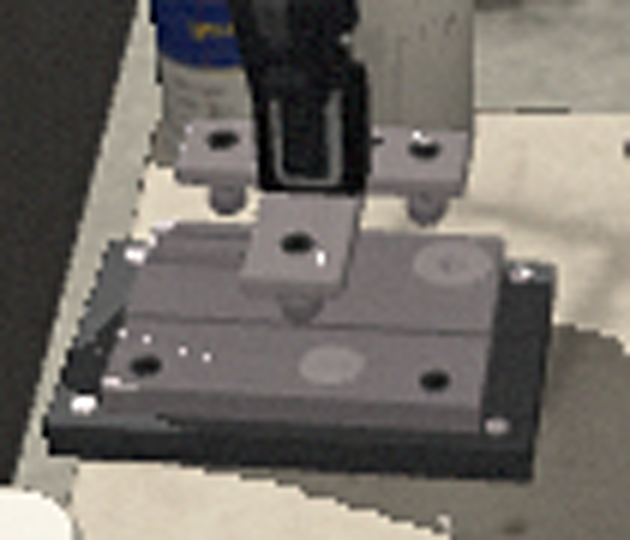

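The crop is 6×. It shows the T-plate holes at (222,139), (424,149) and (297,242). The cone mark is at (449,263) and the flat's disc at (331,364). I'll compute the offsets in the same camera.

Run:
```python
from h import *
s=optics.camera("side");S=bot.state();I=cv2.imread("pics/side2.png")[:,:,::-1].copy()
f=lambda u,v:((u+.5)/6-.5+220,(v+.5)/6-.5+165)
ax=np.radians(176);X=np.array([np.cos(ax),np.sin(ax)]);Y=np.array([-X[1],X[0]])
zt=S["tcp_pos"][2]+.0144-.022
H={n:ray(s,*blob(I,*f(*p),2,120,True),zt)[:2]*1e3 for n,p in dict(groove=(222,139),cone=(424,149),flat=(297,242)).items()}
C=ray(s,*f(449,263),.03)[:2]*1e3;F=ray(s,*f(331,364),.0274)[:2]*1e3
print(H,"cone",C,"flat",F)
for n,a in (("cone",C-H["cone"]),("flat",F-H["flat"])):print(n,"need base x,y",a@X,a@Y)
d=H["cone"]-H["groove"];print("yaw",np.degrees(np.arctan2(d[1],d[0])),np.hypot(*d)); print("discs",(C-F)@X,(C-F)@Y)
```

```text
{'groove': array([ 613.05468325, -226.07764055]), 'cone': array([ 543.71602974, -220.89500447]), 'flat': array([ 582.50482881, -164.20969542])} cone [ 535.97013441 -223.71498368] flat [ 573.80183248 -167.14123446]
cone need base x,y 7.530314916868218 3.3534362194851863
flat need base x,y 8.477302437953588 3.531488292475498
yaw 175.72544268716112 69.5320687613297
discs 33.793156707968194 59.074944265241925
```

Run:
```python
from h import *
s=optics.camera("side");I=cv2.imread("pics/side0.png")[:,:,::-1].copy()
f=lambda u,v:(222+(u-330)/2.7,195+v/2.7)
for n,p,z,d,lo in (("Tgroove",(648,59),.03,1,150),("Tcone",(737,78),.03,1,150),("Tflat",(668,114),.03,1,150),("d1",(390,84),.0274,1,150),("d2",(520,90),.0274,1,150),("s1",(362,100),.016,0,120),("s3",(548,111),.016,0,120)):
    q=blob(I,*f(*p),2,lo,bool(d));print(n,np.round(q,1),(ray(s,*q,z)*1e3).round(1))
q=f(528,37);print("cone",(ray(s,*q,.03)*1e3).round(1));q=f(473,84);print("flatdisc",(ray(s,*q,.0274)*1e3).round(1))
c=optics.camera("top");q=(310+126/3,155+173/3);print("flatdisc top",(ray(c,*q,.0274)*1e3).round(1))
I=cv2.imread("pics/top2.png");cv2.imwrite("pics/t2.png",cv2.resize(I[150:262,325:415],None,fx=5,fy=5,interpolation=cv2.INTER_CUBIC))
```

```text
Tgroove [339.6 216.3] [ 440.6 -197.2   30. ]
Tcone [372.1 224. ] [ 375.1 -171.6   30. ]
Tflat [347. 237.] [ 429.1 -128.4   30. ]
d1 [243.9 225.8] [ 635.9 -164.1   27.4]
d2 [291.9 228.1] [ 538.7 -158.2   27.4]
s1 [233.5 231.8] [ 657.3 -158.7   16. ]
s3 [302.3 235.5] [ 517.5 -149.    16. ]
cone [ 534.  -222.7   30. ]
flatdisc [ 573.2 -164.3   27.4]
flatdisc top [ 571.2 -166.6   27.4]
```

View pics/t2.png

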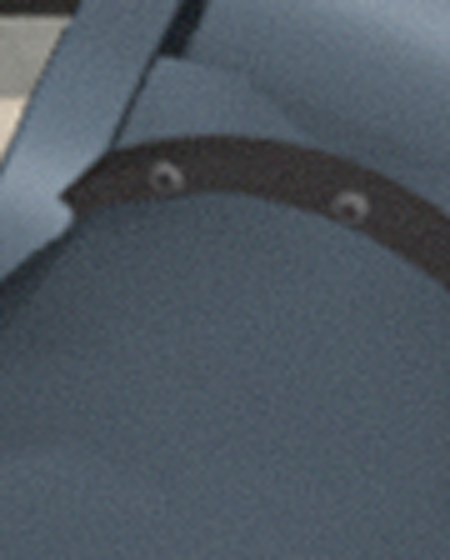

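The arm hides the seat in the top view. At bench height the side and top cameras agree to 0.5 mm in y. The 2–3 mm y difference seen in the air could be a grip-height slip, and the contact height will show which. I'll descend gently.

Request:
step_arm:
  series: [0, 0, 0, 0, 0, 0.15, 1, 0, 0, 0, 0, 0, 0.1, 1, 0, 0, 0, 0, 0, 0.05, 1, 0, 0, 0, 0, 0, 0.02, 1, 0, 0, 0, 0, 0, 0, 1, 0, 0, 0, 0, 0, 0, 1]

```text
clock: 6.35
tcp_pos: [0.5778, -0.2065, 0.0725]
eef_rot: [3.14, -0.108, 0.0]
force: [-0.1, 0.5, -6.3]
gripper_width: 0.251
finger_force: 49.8
```

Request:
step_arm:
  series: [0, 0, 0, 0, 0, 0.02, 1, 0, 0, 0, 0, 0, 0, 1, 0, 0, 0, 0, 0, 0, 1]

```text
clock: 6.6
tcp_pos: [0.5778, -0.2065, 0.0718]
eef_rot: [3.14, -0.108, 0.0]
force: [-0.0, -0.1, -5.9]
gripper_width: 0.251
finger_force: 49.8
```

Request:
step_arm:
  series: [0, 0, 0, 0, 0, 0.02, 1, 0, 0, 0, 0, 0, 0, 1, 0, 0, 0, 0, 0, 0, 1]

```text
clock: 6.85
tcp_pos: [0.5777, -0.2065, 0.0709]
eef_rot: [-3.14, 0.108, 0.0]
force: [-0.4, -0.2, -5.6]
gripper_width: 0.249
finger_force: 49.8
```

Request:
step_arm:
  series: [0, 0, 0, 0, 0, 0.02, 1, 0, 0, 0, 0, 0, 0, 1, 0, 0, 0, 0, 0, 0, 1]

```text
clock: 7.1
tcp_pos: [0.5777, -0.2065, 0.07]
eef_rot: [-3.14, 0.108, 0.0]
force: [0.1, 0.8, -5.6]
gripper_width: 0.25
finger_force: 49.8
```

Request:
step_arm:
  series: [0, 0, 0, 0, 0, 0.02, 1, 0, 0, 0, 0, 0, 0, 1, 0, 0, 0, 0, 0, 0, 1]

```text
clock: 7.35
tcp_pos: [0.5777, -0.2065, 0.0692]
eef_rot: [-3.14, 0.108, 0.0]
force: [-0.3, -0.1, -5.7]
gripper_width: 0.251
finger_force: 49.8
```

Request:
step_arm:
  series: [0, 0, 0, 0, 0, 0.02, 1, 0, 0, 0, 0, 0, 0, 1, 0, 0, 0, 0, 0, 0, 1]

```text
clock: 7.6
tcp_pos: [0.5777, -0.2064, 0.0684]
eef_rot: [-3.14, 0.108, 0.0]
force: [-0.4, 0.3, -5.9]
gripper_width: 0.252
finger_force: 49.8
```

Request:
step_arm:
  series: [0, 0, 0, 0, 0, 0.02, 1, 0, 0, 0, 0, 0, 0, 1, 0, 0, 0, 0, 0, 0, 1]

```text
clock: 7.85
tcp_pos: [0.5778, -0.2065, 0.0678]
eef_rot: [3.14, -0.108, 0.0]
force: [-0.1, 0.1, -5.0]
gripper_width: 0.251
finger_force: 49.9
```

Request:
step_arm:
  series: [0, 0, 0, 0, 0, 0.02, 1, 0, 0, 0, 0, 0, 0, 1, 0, 0, 0, 0, 0, 0, 1]

```text
clock: 8.1
tcp_pos: [0.5781, -0.2066, 0.0674]
eef_rot: [3.139, -0.108, 0.001]
force: [-0.5, -0.1, 2.3]
gripper_width: 0.25
finger_force: 50.7
```

Run:
```python
from h import *
s=optics.camera("side");b=cv2.resize(s["color"][165:255,220:325,::-1],None,fx=6,fy=6,interpolation=cv2.INTER_CUBIC)
cv2.imwrite("pics/side3.png",s["color"][:,:,::-1]);cv2.imwrite("pics/h2.png",b);S=bot.state();print(S["tcp_pos"],S["force"],S["torque"],S["eef_rot"])
```

```text
[ 0.57809275 -0.20664149  0.06739028] [-1.2955573  0.4507517  2.3935748] [-0.02090879  0.26663078 -0.05803262] [ 3.13934470e+00 -1.08212853e-01  1.38713229e-03]
```

View pics/h2.png

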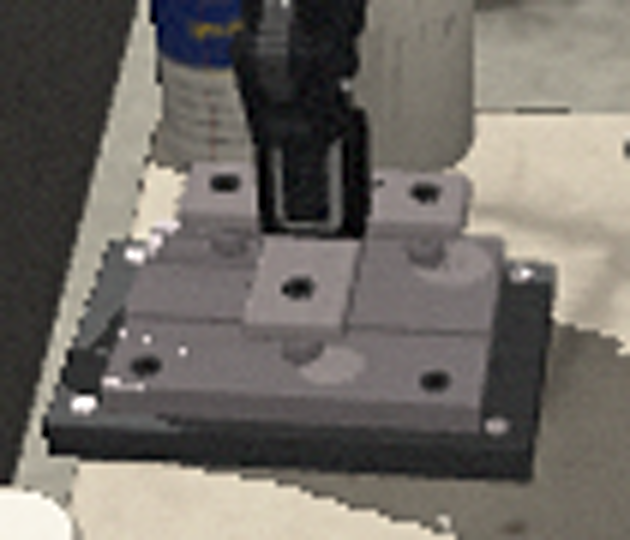

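The 6× crop shows the T just touching: holes at (225,183), (425,192) and (298,288). Contact came at TCP z ≈ 0.0675 m, the expected riding height, so the grip did not slip.

Run:
```python
from h import *
s=optics.camera("side");I=cv2.imread("pics/side3.png")[:,:,::-1].copy()
f=lambda u,v:((u+.5)/6-.5+220,(v+.5)/6-.5+165)
ax=np.radians(176);X=np.array([np.cos(ax),np.sin(ax)]);Y=np.array([-X[1],X[0]])
H={n:ray(s,*blob(I,*f(*p),2,120,True),.0598)[:2]*1e3 for n,p in dict(groove=(225,183),cone=(425,192),flat=(298,288)).items()}
o={"cone":(35,20),"groove":(-35,20),"flat":(0,-40)}
for n in H:print(n,H[n].round(1),"grip",(H[n]-o[n][0]*X-o[n][1]*Y).round(1))
for n,a in (("cone",np.array([535,-223.2])),("flat",np.array([573.5,-165.7])), ("step1 screws", None)):
    if a is not None: print(n,"grip target",(a-o[n][0]*X-o[n][1]*Y).round(1))
S=bot.state();print(S["torque"],S["force"])
```

```text
groove [ 613.9 -228.1] grip [ 580.4 -205.7]
cone [ 544.1 -223.6] grip [ 580.4 -206.1]
flat [ 583.3 -165.9] grip [ 580.5 -205.8]
cone grip target [ 571.3 -205.7]
flat grip target [ 570.7 -205.6]
[-0.03944231  0.25065416 -0.01596017] [0.08571726 1.27817146 1.99749731]
```

In the same camera the seat needs about −9.4 mm along world x and almost nothing in y. I'll slide along the groove toward the cone at light contact.

Request:
step_arm:
  series: [0, 0, 0, -0.04, 0, 0, 1, 0, 0, 0, -0.04, 0, 0, 1, 0, 0, 0, -0.04, 0, 0, 1, 0, 0, 0, -0.03, 0, 0, 1, 0, 0, 0, 0, 0, 0, 1]

```text
clock: 8.62
tcp_pos: [0.5708, -0.2059, 0.0663]
eef_rot: [-3.139, 0.108, 0.003]
force: [-1.2, -0.6, -2.3]
gripper_width: 0.247
finger_force: 50.3
```

Request:
step_arm:
  series: [0, 0, 0, -0.025, 0, 0, 1, 0, 0, 0, 0, 0, 0, 1]

```text
clock: 8.78
tcp_pos: [0.5702, -0.2059, 0.0664]
eef_rot: [-3.139, 0.108, 0.002]
force: [-1.4, -1.4, -3.5]
gripper_width: 0.252
finger_force: 50.0
```

Request:
step_arm:
  series: [0, 0, 0, -0.025, 0, 0, 1, 0, 0, 0, 0, 0, 0, 1]

```text
clock: 8.95
tcp_pos: [0.5695, -0.2058, 0.0665]
eef_rot: [-3.139, 0.108, 0.001]
force: [0.2, -1.0, -5.3]
gripper_width: 0.253
finger_force: 49.8
```

The contact force is gone, so the ball is over the cone. I'll lower in small steps.

Request:
step_arm:
  series: [0, 0, 0, 0, 0, 0.02, 1, 0, 0, 0, 0, 0, 0, 1, 0, 0, 0, 0, 0, 0, 1]

```text
clock: 9.2
tcp_pos: [0.5697, -0.2061, 0.0661]
eef_rot: [3.14, -0.108, -0.0]
force: [-1.0, -1.4, -4.0]
gripper_width: 0.251
finger_force: 50.0
```

Request:
step_arm:
  series: [0, 0, 0, 0, 0, 0.015, 1, 0, 0, 0, 0, 0, 0, 1, 0, 0, 0, 0, 0, 0, 1]

```text
clock: 9.45
tcp_pos: [0.5698, -0.2062, 0.0658]
eef_rot: [3.139, -0.108, 0.0]
force: [-3.1, -1.7, -0.3]
gripper_width: 0.25
finger_force: 50.6
```

```bash
python3 -c "
from plant import bot
s=bot.state();print(s['tcp_pos'],s['force'],s['torque'])"
```

```text
[ 0.56981058 -0.20621592  0.06577038] [-3.12820509 -1.7327705  -0.34998943] [-0.62073571  0.70445882 -0.03182192]
```

Request:
step_arm:
  series: [0, 0, 0, -0.02, 0.015, 0, 1, 0, 0, 0, 0, 0, 0, 1, 0, 0, 0, 0, 0, 0, 1]

```text
clock: 9.7
tcp_pos: [0.5689, -0.2065, 0.0654]
eef_rot: [3.14, -0.108, 0.0]
force: [-2.4, -2.5, -1.3]
gripper_width: 0.248
finger_force: 50.3
```

Request:
step_arm:
  series: [0, 0, 0, 0, 0, 0.015, 1, 0, 0, 0, 0, 0, 0, 1, 0, 0, 0, 0, 0, 0, 1]

```text
clock: 9.95
tcp_pos: [0.569, -0.2067, 0.0652]
eef_rot: [3.139, -0.108, 0.0]
force: [-3.9, -4.3, 3.3]
gripper_width: 0.248
finger_force: 51.1
```

Request:
step_arm:
  series: [0, 0, 0, -0.015, 0.025, 0, 1, 0, 0, 0, 0, 0, 0, 1, 0, 0, 0, 0, 0, 0, 1]

```text
clock: 10.2
tcp_pos: [0.5686, -0.207, 0.0651]
eef_rot: [-3.139, 0.108, -0.001]
force: [0.0, 3.9, 4.9]
gripper_width: 0.246
finger_force: 51.2
```

Request:
step_arm:
  series: [0, 0, 0, -0.01, 0.01, 0, 1, 0, 0, 0, 0, 0, 0, 1, 0, 0, 0, 0, 0, 0, 1]

```text
clock: 10.45
tcp_pos: [0.5685, -0.2072, 0.0652]
eef_rot: [-3.139, 0.108, -0.002]
force: [2.0, 6.0, 5.1]
gripper_width: 0.249
finger_force: 51.3
```

```bash
python3 -c "
from plant import bot
s=bot.state();print(s['tcp_pos'],s['force'],s['torque'])"
```

```text
[ 0.56849358 -0.20719545  0.06520948] [1.98851156 5.96016092 5.09992904] [ 0.96352332 -0.11760302 -0.11299712]
```

The side forces changed sign, so the ball is bracketed in the cone. I'll back off to the middle and unload slightly.

Request:
step_arm:
  series: [0, 0, 0, 0.008, -0.02, 0, 1, 0, 0, 0, 0, 0, 0, 1, 0, 0, 0, 0, 0, 0, 1]

```text
clock: 10.7
tcp_pos: [0.5686, -0.207, 0.0651]
eef_rot: [3.14, -0.108, 0.001]
force: [0.3, 2.3, 5.7]
gripper_width: 0.253
finger_force: 51.3
```

```bash
python3 -c "
from plant import bot
s=bot.state();print(s['tcp_pos'],s['eef_rot'],s['force'],s['torque'])"
```

```text
[ 0.5685875  -0.20695592  0.06514958] [ 3.13964010e+00 -1.08166092e-01  1.33886989e-03] [0.31445838 2.33205511 5.72105817] [ 0.36898277  0.08164643 -0.00634095]
```

Request:
step_arm:
  series: [0, 0, 0, 0, -0.008, -0.005, 1, 0, 0, 0, 0, 0, 0, 1, 0, 0, 0, 0, 0, 0, 1]
  squeeze: 20

```text
clock: 10.95
tcp_pos: [0.5685, -0.2068, 0.0652]
eef_rot: [3.139, -0.108, 0.001]
force: [2.0, 0.7, 4.0]
gripper_width: 0.251
finger_force: 50.8
```

Request:
step_arm:
  series: [0, 0, 0, 0, 0, 0, 0.4, 0, 0, 0, 0, 0, 0, 0.2, 0, 0, 0, 0, 0, 0, 0, 0, 0, 0, 0, 0, 0, -0.2, 0, 0, 0, 0, 0, 0, -0.2, 0, 0, 0, 0, 0, 0, -0.2, 0, 0, 0, 0, 0, 0, -0.2]

```text
clock: 11.53
tcp_pos: [0.5682, -0.2067, 0.065]
eef_rot: [-3.14, 0.108, 0.0]
force: [0.2, 0.3, 0.1]
gripper_width: 0.594
finger_force: 0.0
```

```bash
python3 -c "
from plant import bot
s=bot.state();print(s['tcp_pos'],s['force'],s['torque'],s['gripper_width'],s['finger_force'])"
```

```text
[ 0.56818547 -0.20671325  0.06504678] [0.2068467  0.29139523 0.07362137] [0.02694509 0.03064252 0.00299437] 0.5935232158880224 0.0
```

Request:
step_arm:
  series: [0, 0, 0, 0, 0, -0.1, -0.2, 0, 0, 0, 0, 0, -0.3, -0.2, 0, 0, 0, 0, 0, -0.5, -0.2, 0, 0, 0, 0, 0, -0.7, -0.2, 0, 0, 0, 0, 0, -0.7, -0.2, 0, 0, 0, 0, 0, -0.4, -0.2, 0, 0, 0, 0, 0, -0.1, -0.2, 0, 0, 0, 0, 0, 0, -0.2]

```text
clock: 12.2
tcp_pos: [0.5687, -0.2069, 0.1789]
eef_rot: [3.139, -0.108, 0.004]
force: [-0.3, 0.0, -0.4]
gripper_width: 0.602
finger_force: 0.0
```

Run:
```python
from h import *
s=optics.camera("side");b=cv2.resize(s["color"][165:255,220:325,::-1],None,fx=6,fy=6,interpolation=cv2.INTER_CUBIC)
cv2.imwrite("pics/end.png",b);I=s["color"]
S=bot.state();print(S["tcp_pos"],S["force"])
```

```text
[ 0.56814535 -0.20666402  0.17738547] [-0.77644785  0.02018649  0.19153218]
```

View pics/end.png

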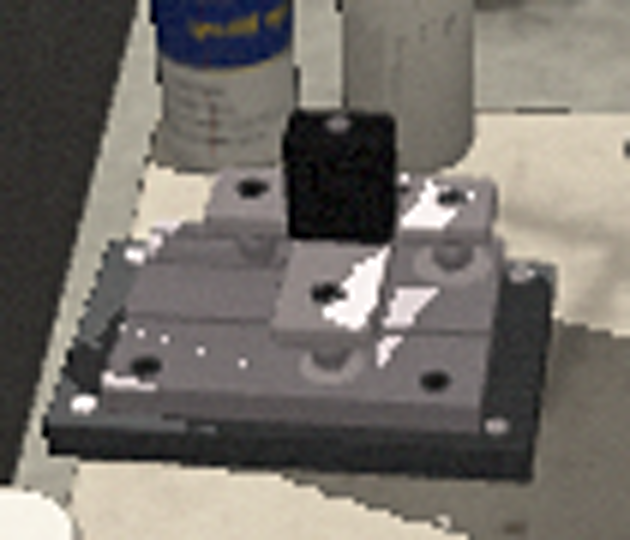

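The stage top sits level. The cone ball is in its ring at (450,258), the stem ball is on its disc at (330,362), and the gripper is clear. I'll hand it in.

```bash
python3 -c "
from plant import ticket
print(ticket.finish_job())"
```

```text
the job is handed in; nothing more can be done
None
```

The stage top was seated on the base with all three feet looking home in the last side view, let go with the gripper clear, and handed in at about 12 s; the verdict was not shown.

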